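# Load the colour caddy and carry it ready

### The job

Stand the small bottle upright and fully down in the empty hole of the wooden carrying caddy while the caddy stands on the table, and let go of it. Then take the caddy by its upright handle and lift it, with the bottle and the small pot staying in their holes, until its underside is about 10 cm above the table. Finish while still holding it there by the handle, level and steady; leave the other jar and pot alone.

Things in the scene. Friction and masses are not known exactly. Their poses are not given: they have to be found in the camera images.
- caddy: Loose carrying caddy of pale wood: a board 90 x 250 x 34 mm (x, y, z) with two round holes, each 24 mm deep with a flat floor 10 mm above the caddy's underside, and an upright handle board in the middle. Empty it weighs about 0.36 kg. Origin: centre of the underside; z up, y along the board towards the empty hole. It may stand at any yaw.
- caddy_handle: The caddy's handle, fixed to it: an upright pale wood board 16 mm thick along the caddy's x and 36 mm wide along its y, with a round top. The origin is the point to grip: 140 mm above the caddy's underside, 20 mm below the handle's top, over the middle of the caddy. Axes as the caddy's. Small cleats at its foot reach 46 mm above the underside.
- caddy_bore (a point): Centre of the mouth of the caddy's empty hole (50 mm diameter, 24 mm deep), level with the board's upper face, 34 mm above the underside and 88 mm from the handle's middle along the caddy's +y. Axes as the caddy's.
- bottle_mid (a point): Centre, half-way up, of the small squat bottle with a dark screw cap: 88 mm tall, 46 mm diameter up to 69 mm, above that the cap, 36 mm diameter. It stands loose on the table, weighs about 0.09 kg; z up along the bottle. Fully down in the hole its centre is 20 mm above the hole's mouth.
- gold_bottle: The same bottle; origin at the centre of its underside, z up.
- pot_small: Small screw-lid pot, 50 mm diameter, 40 mm tall, about 0.1 kg, standing loose in the caddy's other hole (54 mm diameter, 24 mm deep), 88 mm from the handle's middle along the caddy's -y. Origin: centre of its underside, z up.
- pot_large: Bystander: larger screw-lid pot, 63 mm diameter, 52 mm tall, standing loose on the table. Origin: centre of its underside.
- rinse_jar: Bystander: empty clear glass jar, 66 mm diameter, 88 mm tall, standing loose on the table. Origin: centre of its underside.
Things that resemble listed ones, but are neither listed nor needed, are in the scene too. There is more than one size of the gold_bottle; the job needs the smallest.

How it is judged:
By the outcome, as a careful person would: the job done as asked, in the order asked, and still so for the second after the job is handed in, while the arm keeps its last pose, push and grip.
It also fails if it takes over 48 s, if anything falls off the work surface, if the arm or the gripper's body presses on something with over 40 N, if the wrist force passes 120 N, or if a joint passes its speed limit or range.

### The arm

A 6-joint arm with a two-finger parallel gripper is mounted at the origin on a cart in front of the work surface, level with it; the furniture and walls round the work are solid. World frame = base frame: x ahead of the robot, y to its left, z up, the work surface at z = 0. Lengths are in m, angles in rad, forces in N, time in s.
With the tool pointing down it reaches from about 0.275 to 0.825 m from the base axis. Payload 5.2 kg.
Tool frame: the origin (TCP) lies where the fingers leave the gripper's body, on its centre line; the fingertips stand 84 mm ahead of it and the grasp point (between the pads) lies 65 mm ahead of it; z points along the fingers, y is the line along which they close (so a half turn about z gives the same grasp; the last joint's range is limited). The gripper opens to 93 mm and grips with 3 to 60 N. Pads are 15 mm wide; open, the fingers measure 128 mm over their backs; the gripper's body (75 mm by 188 mm) begins 65 mm behind the grasp point.
Start: joints at [-1.512, 0.259, 1.535, -0, 1.348, -0.203], TCP at [0.142, -0.531, 0.303] pointing down, gripper open.
Joint ranges: [-3.14, 3.14], [-0.91, 2.08], [0.19, 2.58], [-1.22, 4.36], [0.22, 2.71], [-3.12, 3.12]. Speed limits (rad/s): [2.57, 2.57, 3.14, 3.14, 3.14, 3.14].

### API

Orientations are given as [roll, pitch, yaw] about the fixed x, y, z axes, in that order (R = Rz(yaw) Ry(pitch) Rx(roll)).
In Python, from plant import env gives the robot as it stands.
- The arm moves only by the tool step_arm, never from a script. Its argument "plan" is a list of rows, each a list of 7 numbers: the shift along the tool's x, y, z as a fraction of full scale, then the turn, a rotation vector about the tool's x, y, z as a fraction of full scale, then the gripper command: -1 is fully open, 1 is shut, values between are in proportion. In form: [[dx, dy, dz, rx, ry, rz, grip], ...]. A call has exactly 5 rows; each row shifts and turns the commanded pose from where the row before left it, along the tool's axes as they then stand; what a row does not reach is not made up. Full scale, the value 1, is 0.05 m for a shift and 90 degrees for a turn. A row lasts 1/12 s, in which the tool goes at most 41.7 mm and 7.16 degrees, less where a joint would pass 70% of its speed; a pose out of reach is approached as far as the arm can. A call with a number of a shift or a turn outside -1 to 1 is refused whole. A call with a gripper value outside its range is refused whole. The fingers move at their own pace and stop on an object; the grip force is fixed at half the most. Time passes only in rows, so rows that do not move let the fingers close, or fill a call up. It gives the time, the measured TCP pose, the force, the opening and the grip force at its end, in the units of the state.
- env.state(): the state, without advancing time (a new reading comes with each control period).
- env.snapshot(name): name is "side" or "top" or "wrist"; returns a dict with "pixels" (400x640x3 uint8, red, green, blue), "range_z" (400x640 float32, m along the optical axis (not along the pixel's ray), 0 where there is no reading), "camera_matrix" (3x3 intrinsics, pixels), "R" (3x3) and "t" (3): a world point X has camera coordinates R X + t; the wrist camera has in their place "mount" (4x4, takes a point from camera to tool coordinates, whose origin is the TCP and whose axes are the flange's). Camera axes: x right, y down, z forward; pixel columns grow to the right and rows downward; lengths in m; the calibration is good to about 2 mm. A picture is of the moment at which its call begins: read the wrist's pose just before it.
- env.sign_off(): hands the job in; it is judged then, once.
Trained networks look in a picture, given as the dict that the camera call returned (one of the last four; its "shot" number tells which), for a name from the list of things; names that differ only in an ending like _2 or _b are one class to them, and where a whole thing is asked for, a point or a joint stands for the part that bears it (a point fixed in the world has none). Each returns a list of dicts, best first, with "p" (0 to 1); they miss things now and then, are a little off and sometimes report something else, mostly with a low value. They report only what shows in the picture. A call takes as long as a camera call. They do not tell look-alikes from the thing itself.
- env.search_frame(picture, label): "position" ([x, y, z] in m, in world coordinates, good to about 4 mm: the middle of the surface that is visible of it).
- env.masks_of(picture, label): "pixels" (400x640 bool, what is visible of it).
The state is a dict: "time_s": time; "qpos": joint angles; "joint_velocities": joint speeds; "joint_torque": joint torques, N m; "eef_pos": TCP position; "ee_rot": TCP orientation; "force": force on the tool from outside, world axes, zero at the start; "torque": the same for the moment, N m; "grip_width": opening from 0.0 (shut) to 1.0 (fully open); "finger_force": force on a finger pad.
Only numpy, scipy, OpenCV 4.12 (cv2) and the standard library are available. Lean on these libraries where they do the work, as an engineer would, in place of code of your own. Each camera call takes 0.05 s, during which the arm holds its last target. There are 200 camera calls.

## Working session

There is one attempt and no reset: what is moved stays moved. The work goes in short steps, Python scripts to look and compute and a tool call to move; the robot and the scene stay as the last step left them, time stands still between calls to the robot, and variables do not carry over. Pictures are saved under pics/ and viewed, at most 10 in all, crops included, and the job is handed in when it is done.

Besides the shell and the picture viewer there is one more tool, called after ">>>" as name(argument=value, ...), one argument or row to a line, values as JSON. step_arm: Moves the arm, as the interface text tells. Its arguments: {"type":"object","properties":{"plan":{"type":"array"}},"required":["plan"]}

```bash
ls; mkdir -p pics; cat > h.py <<'E'
import numpy as np, cv2
from plant import env
def pts(s):
    z=s["range_z"];K=s["camera_matrix"];v,u=np.mgrid[0:400,0:640]
    c=np.stack([(u-K[0,2])/K[0,0]*z,(v-K[1,2])/K[1,1]*z,z],-1)
    return (c-s["t"])@s["R"]   # R^T (c-t)
def save(n,im): cv2.imwrite("pics/"+n,im[...,::-1])
E
python3 - <<'E'
from h import *
st=env.state();print(st)
for n in ["top","side"]:
    s=env.snapshot(n);save(n+"0.png",s["pixels"]);P=pts(s)
    for l in ["caddy","caddy_handle","gold_bottle","pot_small","pot_large","rinse_jar"]:
        for d,m in zip(env.search_frame(s,l),[0]*5): print(n,l,round(d["p"],2),np.round(d["position"],3), np.round((lambda c:(s["camera_matrix"]@c)/c[2])(s["R"]@d["position"]+s["t"])[:2]))
E
```

```text
pics
{'time_s': 0.0, 'qpos': array([-1.51180289e+00,  2.59333474e-01,  1.53608234e+00, -2.42279905e-05,
        1.34800107e+00, -2.02783329e-01]), 'joint_velocities': array([-0.00036265, -0.00097642, -0.00105353,  0.00233469,  0.00029753,
       -0.00072592]), 'joint_torque': array([-2.04763041e-03, -4.37319481e+01, -2.83999801e+01,  7.16839707e-02,
        4.14987747e-02, -1.38878736e-04]), 'eef_pos': array([ 0.14233928, -0.5308473 ,  0.301923  ]), 'ee_rot': array([-3.13980105e+00, -3.44257441e-04,  2.61781832e-01]), 'force': array([ 0.89293831,  0.32432747, -0.41739397]), 'torque': array([-0.01206508, -0.04952322, -0.0110691 ]), 'finger_force': 0.0, 'grip_width': 1.005262020910976}
top caddy_handle 0.72 [0.525 0.115 0.14 ] [227. 209.]
top gold_bottle 0.98 [ 0.616 -0.279  0.099] [411. 170.]
top gold_bottle 0.62 [ 0.551 -0.203  0.119] [380. 197.]
top gold_bottle 0.58 [ 0.639 -0.166  0.067] [359. 165.]
top pot_small 0.84 [0.597 0.172 0.051] [212. 185.]
top rinse_jar 0.68 [ 0.449 -0.164  0.025] [359. 249.]
side caddy 0.9 [0.507 0.102 0.036] [269. 186.]
side caddy_handle 0.96 [0.525 0.113 0.105] [273. 157.]
side gold_bottle 0.83 [ 0.638 -0.178  0.056] [380. 224.]
side gold_bottle 0.64 [ 0.546 -0.226  0.078] [354. 241.]
side gold_bottle 0.58 [ 0.611 -0.305  0.078] [410. 255.]
side pot_small 0.74 [ 0.636 -0.181  0.056] [380. 225.]
side pot_small 0.65 [0.598 0.17  0.049] [291. 162.]
side pot_large 0.78 [ 0.485 -0.366  0.05 ] [368. 316.]
side rinse_jar 0.95 [ 0.444 -0.183  0.056] [294. 254.]
```

```bash
python3 - <<'E'
from h import *
s=env.snapshot("top");P=pts(s)
for (u,v) in [(411,170),(380,197),(359,165)]:
    b=P[v-40:v+40,u-40:u+40].reshape(-1,3); b=b[np.linalg.norm(b[:,:2]-P[v,u,:2],axis=1)<.03]
    zt=np.percentile(b[:,2],99); c=b[b[:,2]>zt-.005]
    print((u,v),"top z",zt.round(3),"centre",c.mean(0).round(4),"extent",np.ptp(c,axis=0).round(3))
# caddy board top face
Q=P.reshape(-1,3); m=(abs(Q[:,2]-.034)<.006)&(np.linalg.norm(Q[:,:2]-[.525,.115],axis=1)<.16)
b=Q[m]; print("board",m.sum(),b[:,2].mean().round(4),cv2.minAreaRect((b[:,:2]*1000).astype(np.float32)))
m=(Q[:,2]>.1)&(np.linalg.norm(Q[:,:2]-[.525,.115],axis=1)<.06); b=Q[m]
print("handle",b[:,2].max(),cv2.minAreaRect((b[:,:2]*1000).astype(np.float32)))
a=cv2.resize(s["pixels"][120:300,150:450],(800,480),interpolation=cv2.INTER_CUBIC); save("topcrop.png",a)
E
```

```text
(411, 170) top z 0.128 centre [ 0.6202 -0.282   0.1251] extent [0.035 0.038 0.007]
(380, 197) top z 0.128 centre [ 0.5573 -0.2026  0.1253] extent [0.045 0.047 0.006]
(359, 165) top z 0.09 centre [ 0.6458 -0.1657  0.0878] extent [0.031 0.032 0.006]
board 3022 0.0342 ((529.5157470703125, 122.91885375976562), (251.82579040527344, 90.10426330566406), 37.394012451171875)
handle 0.16250077869750398 ((527.9362182617188, 121.76695251464844), (33.82719039916992, 16.144989013671875), 37.155452728271484)
```

View pics/side0.png

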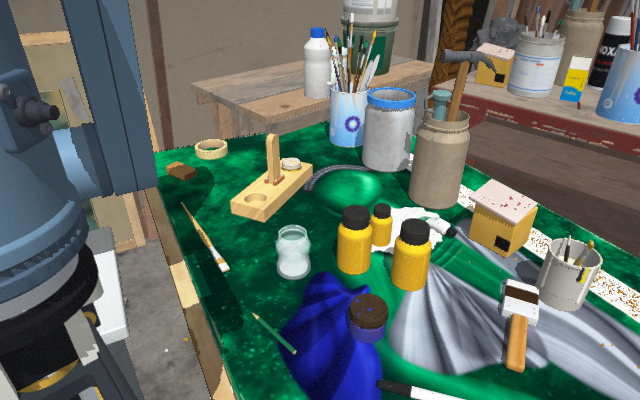

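View pics/topcrop.png

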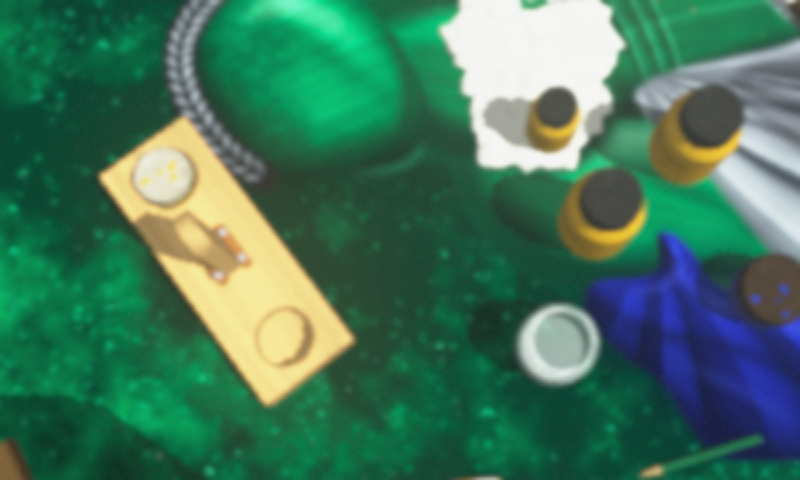

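Three bottles are candidates, at side pixels (380,224), (354,241) and (412,255). Only the first fits: its top is at z≈0.09, against 0.128 for the other two. The top crop confirms it as the smallest, at crop pixel (553,118) on the white paper. The caddy lies at yaw ≈217.3°, with its empty hole at crop (284,336) and the pot at (164,177). One yaw (37.3°) works for both grasps and the placing. Next I'll check for obstacles and work out the moves.

```bash
cat >> h.py <<'E'
from scipy.spatial.transform import Rotation as Ro
def delta(target,yaw_deg=37.3):
    st=env.state();R=Ro.from_euler('xyz',st["ee_rot"])
    T=Ro.from_euler('xyz',[np.pi,0,np.radians(yaw_deg)])
    d=R.inv().apply(np.array(target)-st["eef_pos"])/.05
    r=np.degrees((R.inv()*T).as_rotvec())/90
    print("t",round(st["time_s"],2),"pos",st["eef_pos"].round(4),"rpy",np.degrees(st["ee_rot"]).round(2),"shift",d.round(3),"rot",r.round(4),"F",st["force"].round(1),"w",round(st["grip_width"],3))
E
python3 - <<'E'
from h import *
delta([.646,-.166,.302])
D=np.array([.646-.1423,-.166+.5308]);
T=Ro.from_euler('xyz',[np.pi,0,np.radians(37.3)]).inv()
print("total in yaw37.3 axes", T.apply([D[0],D[1],0])/.05)
s=env.snapshot("top");Q=pts(s).reshape(-1,3)
s=env.snapshot("side");Q=np.r_[Q,pts(s).reshape(-1,3)]
Q=Q[(Q[:,0]>.1)&(Q[:,0]<.85)&(abs(Q[:,1])<.6)&(Q[:,2]>.1)&(Q[:,2]<.6)]
# coarse list of tall cells
k=np.floor(Q[:,:2]/.05).astype(int)
for c in np.unique(k,axis=0):
    m=(k==c).all(1)
    if m.sum()>15: print((c*.05).round(2),Q[m,2].max().round(3),end=' | ')
E
```

```text
t 0.75 pos [ 0.1424 -0.5312  0.3028] rpy [180.   0.  15.] shift [11.62  -4.448  0.015] rot [ 0.      0.     -0.2477] F [ 0.5 -0.6  0.2] w 0.999
total in yaw37.3 axes [1.24348912e+01 3.00952628e-01 3.68560673e-17]
[ 0.1 -0.6] 0.417 | [ 0.1  -0.55] 0.373 | [ 0.1 -0.5] 0.26 | [ 0.1 -0.1] 0.249 | [ 0.1  -0.05] 0.283 | [0.1 0. ] 0.283 | [ 0.15 -0.6 ] 0.509 | [ 0.15 -0.55] 0.522 | [ 0.15 -0.5 ] 0.329 | [ 0.15 -0.15] 0.482 | [ 0.15 -0.1 ] 0.479 | [ 0.15 -0.05] 0.472 | [0.15 0.  ] 0.333 | [ 0.2  -0.15] 0.481 | [ 0.2 -0.1] 0.409 | [ 0.2  -0.05] 0.44 | [0.2 0. ] 0.436 | [0.2  0.05] 0.336 | [ 0.25 -0.15] 0.479 | [ 0.25 -0.1 ] 0.465 | [ 0.25 -0.05] 0.455 | [0.25 0.  ] 0.421 | [ 0.5  -0.25] 0.128 | [ 0.5 -0.2] 0.128 | [0.5 0.1] 0.162 | [ 0.55 -0.25] 0.129 | [ 0.55 -0.2 ] 0.129 | [ 0.6  -0.35] 0.128 | [ 0.6 -0.3] 0.129 | [0.75 0.25] 0.335 | [0.75 0.3 ] 0.327 | [ 0.8 -0.5] 0.158 | [ 0.8  -0.45] 0.103 | [ 0.8 -0.3] 0.109 | [ 0.8  -0.25] 0.112 | [ 0.8  -0.15] 0.28 | [ 0.8 -0.1] 0.363 | [ 0.8  -0.05] 0.223 | [0.8  0.05] 0.207 | [0.8 0.1] 0.207 | [0.8  0.15] 0.207 | [0.8 0.2] 0.342 | [0.8  0.25] 0.328 | [0.8 0.3] 0.31 | [0.8  0.35] 0.338 | [0.8  0.45] 0.265 | [0.8 0.5] 0.314 | [0.8  0.55] 0.278 |
```

>>> step_arm(
  plan=[
    [0, 0, 0, 0, 0, -0.062, -1],
    [0, 0, 0, 0, 0, -0.062, -1],
    [0, 0, 0, 0, 0, -0.062, -1],
    [0, 0, 0, 0, 0, -0.062, -1],
    [0.8, 0, 0, 0, 0, 0, -1],
  ],
)

```text
time_s: 1.27
eef_pos: [0.1706, -0.5104, 0.3025]
ee_rot: [3.141, 0.004, 0.653]
force: [1.7, -0.7, -0.1]
grip_width: 1.0
finger_force: 0.0
```

>>> step_arm(
  plan=[
    [0.8, 0, 0, 0, 0, 0, -1],
    [0.8, 0, 0, 0, 0, 0, -1],
    [0.8, 0, 0, 0, 0, 0, -1],
    [0.8, 0, 0, 0, 0, 0, -1],
    [0.8, 0, 0, 0, 0, 0, -1],
  ],
)

```text
time_s: 1.68
eef_pos: [0.3344, -0.3844, 0.303]
ee_rot: [3.141, 0.0, 0.651]
force: [-0.2, -0.9, 0.6]
grip_width: 0.998
finger_force: 0.0
```

>>> step_arm(
  plan=[
    [0.8, 0, 0, 0, 0, 0, -1],
    [0.8, 0, 0, 0, 0, 0, -1],
    [0.8, 0, 0, 0, 0, 0, -1],
    [0.8, 0, 0, 0, 0, 0, -1],
    [0.8, 0, 0, 0, 0, 0, -1],
  ],
)

```text
time_s: 2.1
eef_pos: [0.4937, -0.2629, 0.303]
ee_rot: [3.141, -0.0, 0.651]
force: [-0.3, -0.1, 0.3]
grip_width: 1.004
finger_force: 0.0
```

>>> step_arm(
  plan=[
    [0.7, 0, 0, 0, 0, 0, -1],
    [0.7, 0.1, 0, 0, 0, 0, -1],
    [0.7, 0.1, 0, 0, 0, 0, -1],
    [0.7, 0.1, 0, 0, 0, 0, -1],
    [0.2, 0, 0, 0, 0, 0, -1],
  ],
)

```text
time_s: 2.52
eef_pos: [0.6241, -0.1826, 0.3022]
ee_rot: [3.141, -0.002, 0.654]
force: [-0.6, 0.4, -0.5]
grip_width: 1.001
finger_force: 0.0
```

```bash
cat >> h.py <<'E'
def wrist():
    st=env.state();s=env.snapshot("wrist");z=s["range_z"];K=s["camera_matrix"];v,u=np.mgrid[0:400,0:640]
    c=np.stack([(u-K[0,2])/K[0,0]*z,(v-K[1,2])/K[1,1]*z,z],-1)
    M=s["mount"];t=c@M[:3,:3].T+M[:3,3]
    return s,t@Ro.from_euler('xyz',st["ee_rot"]).as_matrix().T+st["eef_pos"]
E
python3 - <<'E'
from h import *
s,P=wrist();save("w1.png",s["pixels"])
ok=s["range_z"]>0
for (x,y) in [(.646,-.166)]:
    m=ok&(np.hypot(P[...,0]-x,P[...,1]-y)<.035)&(P[...,2]>.075)
    b=P[m];t=b[b[:,2]>np.percentile(b[:,2],98)-.006];print(m.sum(),np.percentile(b[:,2],98),t.mean(0),np.ptp(t,axis=0),cv2.minEnclosingCircle((t[:,:2]*1000).astype(np.float32)))
delta([.646,-.166,.302])
E
```

```text
20082 0.33753662759725617 [ 0.64546307 -0.17240984  0.33523765] [0.04336158 0.05634857 0.00729759] ((643.2030029296875, -168.1711883544922), 34.81605911254883)
t 2.57 pos [ 0.6236 -0.1825  0.302 ] rpy [-1.7997e+02 -9.0000e-02  3.7530e+01] shift [0.556 0.011 0.   ] rot [-0.0003 -0.001   0.0026] F [-0.5  0.1 -0.1] w 1.003
```

View pics/w1.png

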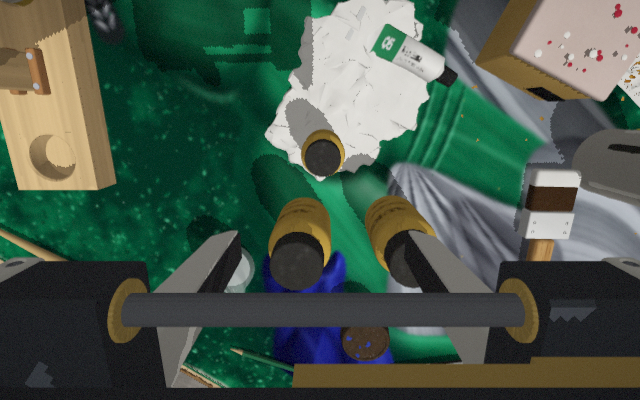

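The wrist view shows the small bottle at (322,157). The two large ones are at (298,262) and (400,255), both clear of the closing line. The first fit picked up gripper parts, so I'll refit with a height limit.

```bash
python3 - <<'E'
from h import *
s,P=wrist();Z=P[...,2]
v,u=np.mgrid[0:400,0:640]
m=(s["range_z"]>0)&(Z>.083)&(Z<.1)&(np.hypot(u-322,v-157)<40)
b=P[m];print(m.sum(),np.median(b,0),cv2.minEnclosingCircle((b[:,:2]*1000).astype(np.float32)))
c=np.array(cv2.minEnclosingCircle((b[:,:2]*1000).astype(np.float32))[0])/1000
delta([*c,.123])
E
```

```text
1041 [ 0.64883898 -0.16455333  0.08708236] ((648.5527954101562, -164.90745544433594), 17.260345458984375)
t 2.62 pos [ 0.6218 -0.1839  0.302 ] rpy [-1.7996e+02  1.0000e-02  3.7500e+01] shift [0.656 0.026 3.579] rot [-0.0005  0.0002  0.0022] F [ 0.3  0.2 -0.1] w 1.004
```

>>> step_arm(
  plan=[
    [0.62, 0.02, 0, 0, 0, 0, -1],
    [0, 0, 0.7, 0, 0, 0, -1],
    [0, 0, 0.7, 0, 0, 0, -1],
    [0, 0, 0.7, 0, 0, 0, -1],
    [0, 0, 0.5, 0, 0, 0, -1],
  ],
)

```text
time_s: 3.03
eef_pos: [0.6434, -0.1683, 0.1699]
ee_rot: [-3.139, 0.002, 0.65]
force: [-0.2, 0.0, -0.4]
grip_width: 0.998
finger_force: 0.0
```

>>> step_arm(
  plan=[
    [0, 0, 0.4, 0, 0, 0, -1],
    [0, 0, 0.3, 0, 0, 0, -1],
    [0, 0, 0.28, 0, 0, 0, -1],
    [0, 0, 0, 0, 0, 0, -1],
    [0, 0, 0, 0, 0, 0, -1],
  ],
)

```text
time_s: 3.45
eef_pos: [0.6445, -0.1685, 0.1234]
ee_rot: [-3.14, 0.001, 0.65]
force: [-0.1, -0.7, 0.4]
grip_width: 0.999
finger_force: 0.0
```

```bash
python3 -c "
from h import *
delta([.6475,-.165,.123])"
```

```text
t 3.45 pos [ 0.6445 -0.1685  0.1234] rpy [-1.799e+02  8.000e-02  3.725e+01] shift [ 0.091 -0.019  0.008] rot [-0.0011  0.0009 -0.0006] F [-0.1 -0.7  0.4] w 0.999
```

>>> step_arm(
  plan=[
    [0.09, -0.02, 0, 0, 0, 0, -1],
    [0, 0, 0, 0, 0, 0, 1],
    [0, 0, 0, 0, 0, 0, 1],
    [0, 0, 0, 0, 0, 0, 1],
    [0, 0, 0, 0, 0, 0, 1],
  ],
)

```text
time_s: 3.87
eef_pos: [0.6492, -0.164, 0.1245]
ee_rot: [3.141, -0.0, 0.652]
force: [-0.4, -0.1, 0.5]
grip_width: 0.765
finger_force: 0.0
```

>>> step_arm(
  plan=[
    [0, 0, 0, 0, 0, 0, 1],
    [0, 0, 0, 0, 0, 0, 1],
    [0, 0, 0, 0, 0, 0, 1],
    [0, 0, 0, 0, 0, 0, 1],
    [0, 0, 0, 0, 0, 0, 1],
  ],
)

```text
time_s: 4.28
eef_pos: [0.6489, -0.1639, 0.1237]
ee_rot: [-3.141, 0.0, 0.651]
force: [0.3, 0.1, 1.1]
grip_width: 0.474
finger_force: 30.0
```

>>> step_arm(
  plan=[
    [0, 0, -0.3, 0, 0, 0, 1],
    [0, 0, -0.5, 0, 0, 0, 1],
    [0, 0, -0.6, 0, 0, 0, 1],
    [0, 0, -0.6, 0, 0, 0, 1],
    [0, 0, 0, 0, 0, 0, 1],
  ],
)

```text
time_s: 4.7
eef_pos: [0.6515, -0.165, 0.2308]
ee_rot: [3.132, -0.005, 0.652]
force: [0.6, -0.4, 0.5]
grip_width: 0.472
finger_force: 30.0
```

```bash
python3 - <<'E'
from h import *
delta([.4587,.069,.22])
s=env.snapshot("top");P=pts(s);Q=P.reshape(-1,3)
m=(abs(Q[:,2]-.034)<.006)&(np.linalg.norm(Q[:,:2]-[.525,.115],axis=1)<.16)
print(cv2.minAreaRect((Q[m][:,:2]*1000).astype(np.float32)))
# bore floor points
m=(Q[:,2]>.004)&(Q[:,2]<.025)&(np.linalg.norm(Q[:,:2]-[.4587,.069],axis=1)<.03)
print("floor",m.sum(),np.median(Q[m],0),cv2.minEnclosingCircle((Q[m][:,:2]*1000).astype(np.float32)))
E
```

```text
t 4.7 pos [ 0.6515 -0.165   0.2308] rpy [179.45  -0.31  37.33] shift [-0.229 -6.061  0.156] rot [ 0.0062 -0.0035  0.0003] F [ 0.6 -0.4  0.5] w 0.472
((578.0626831054688, 160.03207397460938), (128.037841796875, 90.16584014892578), 37.460716247558594)
floor 0 [nan nan nan] ((0.0, 0.0), 0.0)
  return _methods._mean(a, axis=axis, dtype=dtype,
  ret = um.true_divide(
```

>>> step_arm(
  plan=[
    [0, -0.6, 0, 0, 0, 0, 1],
    [0, -0.7, 0, 0, 0, 0, 1],
    [0, -0.7, 0, 0, 0, 0, 1],
    [0, -0.7, 0, 0, 0, 0, 1],
    [-0.1, -0.7, 0, 0, 0, 0, 1],
  ],
)

```text
time_s: 5.17
eef_pos: [0.5402, -0.0303, 0.2219]
ee_rot: [-3.139, 0.001, 0.651]
force: [-0.3, 0.2, -1.0]
grip_width: 0.469
finger_force: 30.0
```

>>> step_arm(
  plan=[
    [-0.1, -0.7, 0, 0, 0, 0, 1],
    [0, -0.5, 0, 0, 0, 0, 1],
    [0, 0, 0, 0, 0, 0, 1],
    [0, 0, 0, 0, 0, 0, 1],
    [0, 0, 0, 0, 0, 0, 1],
  ],
)

```text
time_s: 5.58
eef_pos: [0.5017, 0.0127, 0.2232]
ee_rot: [-3.142, 0.0, 0.652]
force: [0.4, -1.6, -0.8]
grip_width: 0.472
finger_force: 30.0
```

```bash
python3 - <<'E'
from h import *
delta([.4587,.069,.22])
s,P=wrist();save("w2.png",s["pixels"]);Q=P[s["range_z"]>0]
m=(abs(Q[:,2]-.034)<.006)&(np.linalg.norm(Q[:,:2]-[.525,.115],axis=1)<.18)
print("board",m.sum(),Q[m,2].mean(),cv2.minAreaRect((Q[m][:,:2]*1000).astype(np.float32)))
m=(Q[:,2]>.12)&(Q[:,2]<.17)&(np.linalg.norm(Q[:,:2]-[.525,.12],axis=1)<.05)
if m.sum(): print("handle",m.sum(),cv2.minAreaRect((Q[m][:,:2]*1000).astype(np.float32)))
m=(Q[:,2]>.002)&(Q[:,2]<.025)&(np.linalg.norm(Q[:,:2]-[.4587,.069],axis=1)<.035)
print("floor",m.sum(),cv2.minEnclosingCircle((Q[m][:,:2]*1000).astype(np.float32)) if m.sum() else 0)
E
```

```text
t 5.58 pos [0.5017 0.0127 0.2232] rpy [-1.800e+02  2.000e-02  3.734e+01] shift [-0.    -1.417  0.064] rot [-0.      0.0003  0.0005] F [ 0.4 -1.6 -0.8] w 0.472
board 18040 0.03373800993222324 ((506.6568603515625, 105.86422729492188), (190.97109985351562, 90.95523071289062), 37.342140197753906)
handle 4894 ((530.2626342773438, 123.20977020263672), (35.56858444213867, 16.574918746948242), 37.58600616455078)
floor 2196 ((459.6297607421875, 70.27432250976562), 25.34939193725586)
```

View pics/w2.png

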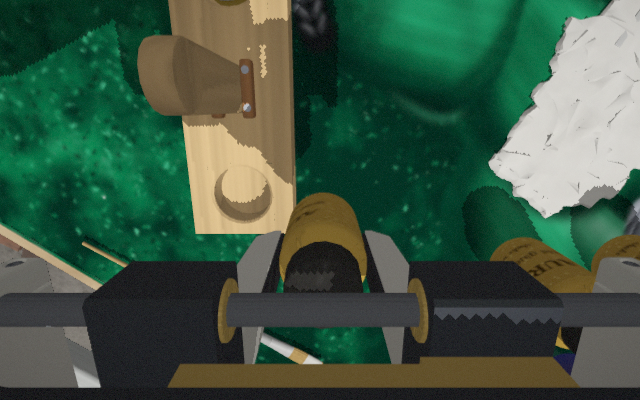

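The wrist view shows the bottle held upright between the fingers and the hole at (243,193). The handle, floor and board-edge measurements all put the bore at (0.460, 0.070).

>>> step_arm(
  plan=[
    [0.03, -0.5, 0, 0, 0, 0, 1],
    [0, -0.5, 0, 0, 0, 0, 1],
    [0, -0.42, 0, 0, 0, 0, 1],
    [0, 0, 0, 0, 0, 0, 1],
    [0, 0, 0, 0, 0, 0, 1],
  ],
)

```text
time_s: 6.05
eef_pos: [0.4601, 0.07, 0.2236]
ee_rot: [3.141, 0.0, 0.652]
force: [-0.1, -1.0, -0.9]
grip_width: 0.474
finger_force: 30.0
```

```bash
python3 - <<'E'
from h import *
from scipy.optimize import least_squares
delta([.46,.07,.1335])
st=env.state();s,P=wrist();R=Ro.from_euler('xyz',st["ee_rot"]).as_matrix()
v,u=np.mgrid[0:400,0:640]
T=(P-st["eef_pos"])@R
m=(s["range_z"]>0)&(abs(u-322)<45)&(v>185)&(v<290)&(abs(T[...,1])<.024)&(abs(T[...,0])<.04)
for lo,hi,r in [(.056,.075,.023),(.075,.1,.023),(.1,.12,.023)]:
    b=T[m&(T[...,2]>lo)&(T[...,2]<hi)]
    if len(b)>30:
        f=least_squares(lambda c:np.hypot(b[:,0]-c[0],b[:,1]-c[1])-r,[0,0],loss='soft_l1',f_scale=.001)
        print(lo,len(b),f.x.round(4),np.median(abs(f.fun)).round(5))
t=T[m];print("cap top tool z",np.percentile(t[:,2],2))
Q=P[s["range_z"]>0]
m=(Q[:,2]>.1)&(Q[:,2]<.17)&(np.linalg.norm(Q[:,:2]-[.53,.123],axis=1)<.05);print("handle",cv2.minAreaRect((Q[m][:,:2]*1000).astype(np.float32)))
E
```

```text
t 6.05 pos [0.4601 0.07   0.2236] rpy [179.98   0.    37.35] shift [-2.000e-03 -1.000e-03  1.801e+00] rot [0.0002 0.     0.0006] F [-0.1 -1.  -0.9] w 0.474
0.056 2548 [-0.0032  0.0011] 0.00164
0.075 975 [-0.0009  0.001 ] 0.00012
0.1 484 [-0.0008  0.0012] 9e-05
cap top tool z 0.035710823644018765
handle ((530.2150268554688, 123.76860809326172), (35.16109085083008, 16.052724838256836), 37.33964538574219)
```

>>> step_arm(
  plan=[
    [0.02, -0.02, 0.3, 0, 0, 0, 1],
    [0, 0, 0.5, 0, 0, 0, 1],
    [0, 0, 0.3, 0, 0, 0, 1],
    [0, 0, 0, 0, 0, 0, 1],
    [0, 0, 0, 0, 0, 0, 1],
  ],
)

```text
time_s: 6.52
eef_pos: [0.4604, 0.0707, 0.1682]
ee_rot: [-3.141, 0.001, 0.65]
force: [1.0, 0.0, -1.0]
grip_width: 0.473
finger_force: 30.0
```

```bash
python3 -c "
from h import *
delta([.461,.0716,.1335])"
```

```text
t 6.52 pos [0.4604 0.0707 0.1682] rpy [-1.7995e+02  7.0000e-02  3.7240e+01] shift [ 0.021 -0.007  0.695] rot [-0.0006  0.0008 -0.0007] F [ 1.  0. -1.] w 0.473
```

>>> step_arm(
  plan=[
    [0, 0, 0.12, 0, 0, 0, 1],
    [0, 0, 0.1, 0, 0, 0, 1],
    [0, 0, 0.1, 0, 0, 0, 1],
    [0, 0, 0, 0, 0, 0, 1],
    [0, 0, 0, 0, 0, 0, 1],
  ],
)

```text
time_s: 6.93
eef_pos: [0.4598, 0.0717, 0.1527]
ee_rot: [-3.141, 0.0, 0.651]
force: [-0.4, -0.1, -1.3]
grip_width: 0.472
finger_force: 30.0
```

```bash
python3 -c "
from h import *
delta([.461,.0716,.1335])"
```

```text
t 6.93 pos [0.4598 0.0717 0.1527] rpy [-1.7999e+02  1.0000e-02  3.7320e+01] shift [0.019 0.015 0.384] rot [-0.0001  0.0001  0.0003] F [-0.4 -0.1 -1.3] w 0.472
```

>>> step_arm(
  plan=[
    [0, 0, 0.1, 0, 0, 0, 1],
    [0, 0, 0.1, 0, 0, 0, 1],
    [0, 0, 0.1, 0, 0, 0, 1],
    [0, 0, 0.06, 0, 0, 0, 1],
    [0, 0, 0, 0, 0, 0, 1],
  ],
)

```text
time_s: 7.35
eef_pos: [0.4594, 0.0717, 0.134]
ee_rot: [-3.141, 0.001, 0.651]
force: [0.7, -0.1, -0.7]
grip_width: 0.469
finger_force: 30.0
```

```bash
python3 -c "
from h import *
delta([.4602,.0716,.1335])"
```

```text
t 7.35 pos [0.4594 0.0717 0.134 ] rpy [-1.7995e+02  6.0000e-02  3.7320e+01] shift [0.011 0.01  0.01 ] rot [-0.0005  0.0006  0.0002] F [ 0.7 -0.1 -0.7] w 0.469
```

>>> step_arm(
  plan=[
    [0, 0, 0.01, 0, 0, 0, 1],
    [0, 0, 0, 0, 0, 0, -1],
    [0, 0, 0, 0, 0, 0, -1],
    [0, 0, 0, 0, 0, 0, -1],
    [0, 0, 0, 0, 0, 0, -1],
  ],
)

```text
time_s: 7.77
eef_pos: [0.46, 0.0716, 0.1345]
ee_rot: [3.141, -0.0, 0.651]
force: [-0.2, -1.4, 0.2]
grip_width: 0.71
finger_force: 0.0
```

>>> step_arm(
  plan=[
    [0, 0, 0, 0, 0, 0, -1],
    [0, 0, 0, 0, 0, 0, -1],
    [0, 0, -0.2, 0, 0, 0, -1],
    [0, 0, -0.4, 0, 0, 0, -1],
    [0, 0, -0.6, 0, 0, 0, -1],
  ],
)

```text
time_s: 8.18
eef_pos: [0.4582, 0.0717, 0.1929]
ee_rot: [-3.138, 0.004, 0.651]
force: [1.1, -0.0, 0.2]
grip_width: 0.995
finger_force: 0.0
```

>>> step_arm(
  plan=[
    [0, 0, -0.7, 0, 0, 0, -1],
    [0, 0, -0.6, 0, 0, 0, -1],
    [0, 0, -0.4, 0, 0, 0, -1],
    [0, 0, 0, 0, 0, 0, -1],
    [0, 0, 0, 0, 0, 0, -1],
  ],
)

```text
time_s: 8.6
eef_pos: [0.4603, 0.0716, 0.2802]
ee_rot: [3.14, -0.002, 0.651]
force: [-0.0, -1.2, -0.3]
grip_width: 1.001
finger_force: 0.0
```

```bash
python3 - <<'E'
from h import *
delta([.5302,.1235,.205])
s,P=wrist();Q=P[s["range_z"]>0]
m=(Q[:,2]>.1)&(Q[:,2]<.17)&(np.linalg.norm(Q[:,:2]-[.53,.123],axis=1)<.05);print("handle",Q[m,2].max(),cv2.minAreaRect((Q[m][:,:2]*1000).astype(np.float32)))
s2=env.snapshot("side");Q=pts(s2).reshape(-1,3)
m=(np.linalg.norm(Q[:,:2]-[.46,.07],axis=1)<.035)&(Q[:,2]>.04)&(Q[:,2]<.15);print("bottle top side",np.percentile(Q[m,2],[50,95,99,100]))
save("c3.png",np.hstack([cv2.resize(s["pixels"],(400,250)),cv2.resize(s2["pixels"][100:260,180:380],(400,320))[:250]]))
E
```

```text
t 8.6 pos [0.4603 0.0716 0.2802] rpy [ 1.7989e+02 -1.2000e-01  3.7330e+01] shift [1.738 0.02  1.507] rot [ 0.0012 -0.0014  0.0003] F [-0.  -1.2 -0.3] w 1.001
handle 0.16150126038530765 ((530.1950073242188, 123.73416137695312), (35.363304138183594, 16.039716720581055), 37.65980911254883)
bottle top side [0.07372456 0.09868558 0.09944937 0.10038799]
```

View pics/c3.png

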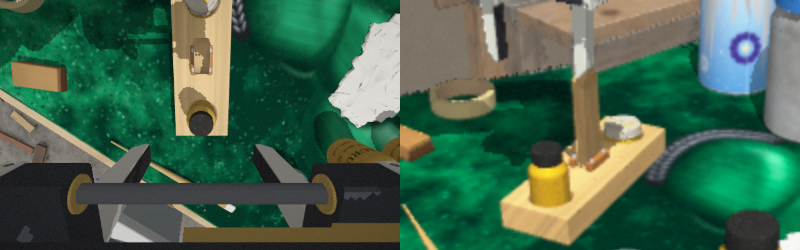

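The picture shows the bottle upright and seated: its top is at z≈0.0985, against 0.098 expected. Next is the handle.

>>> step_arm(
  plan=[
    [0.5, 0.02, 0, 0, 0, 0, -1],
    [0.6, 0, 0, 0, 0, 0, -1],
    [0.4, 0, 0, 0, 0, 0, -1],
    [0.24, 0, 0, 0, 0, 0, -1],
    [0, 0, 0, 0, 0, 0, -1],
  ],
)

```text
time_s: 9.12
eef_pos: [0.5304, 0.1247, 0.2768]
ee_rot: [-3.139, 0.002, 0.653]
force: [-1.4, -0.1, -0.2]
grip_width: 1.0
finger_force: 0.0
```

>>> step_arm(
  plan=[
    [0, 0, 0.4, 0, 0, 0, -1],
    [0, 0, 0.5, 0, 0, 0, -1],
    [0, 0, 0.4, 0, 0, 0, -1],
    [0, 0, 0.2, 0, 0, 0, -1],
    [0, 0, 0, 0, 0, 0, -1],
  ],
)

```text
time_s: 9.53
eef_pos: [0.5272, 0.1231, 0.2009]
ee_rot: [-3.137, 0.006, 0.651]
force: [-0.2, -0.6, -0.0]
grip_width: 1.0
finger_force: 0.0
```

```bash
python3 -c "
from h import *
delta([.5302,.1237,.205])"
```

```text
t 9.53 pos [0.5272 0.1231 0.2009] rpy [-179.76    0.35   37.3 ] shift [ 0.055  0.027 -0.083] rot [-0.0027  0.0039  0.    ] F [-0.2 -0.6 -0. ] w 1.0
```

>>> step_arm(
  plan=[
    [0, 0, 0, 0, 0, 0, -1],
    [0, 0, 0, 0, 0, 0, -1],
    [0, 0, 0, 0, 0, 0, -1],
    [0, 0, 0, 0, 0, 0, -1],
    [0, 0, 0, 0, 0, 0, -1],
  ],
)

```text
time_s: 9.95
eef_pos: [0.5301, 0.1236, 0.2052]
ee_rot: [3.141, -0.001, 0.651]
force: [0.3, -0.6, -0.0]
grip_width: 1.002
finger_force: 0.0
```

```bash
python3 -c "
from h import *
delta([.5302,.1237,.205],37.4)"
```

```text
t 9.95 pos [0.5301 0.1236 0.2052] rpy [ 1.7994e+02 -9.0000e-02  3.7320e+01] shift [0.004 0.    0.004] rot [ 0.0007 -0.0009 -0.0009] F [ 0.3 -0.6 -0. ] w 1.002
```

>>> step_arm(
  plan=[
    [0, 0, 0, 0, 0, 0, 1],
    [0, 0, 0, 0, 0, 0, 1],
    [0, 0, 0, 0, 0, 0, 1],
    [0, 0, 0, 0, 0, 0, 1],
    [0, 0, 0, 0, 0, 0, 1],
  ],
)

```text
time_s: 10.37
eef_pos: [0.5296, 0.1236, 0.2042]
ee_rot: [-3.142, 0.0, 0.651]
force: [-0.3, 0.3, -0.1]
grip_width: 0.693
finger_force: 0.0
```

>>> step_arm(
  plan=[
    [0, 0, 0, 0, 0, 0, 1],
    [0, 0, 0, 0, 0, 0, 1],
    [0, 0, 0, 0, 0, 0, 1],
    [0, 0, 0, 0, 0, 0, 1],
    [0, 0, 0, 0, 0, 0, 1],
  ],
)

```text
time_s: 10.78
eef_pos: [0.5296, 0.1236, 0.2042]
ee_rot: [-3.142, 0.0, 0.651]
force: [0.1, 0.6, 0.3]
grip_width: 0.331
finger_force: 0.0
```

>>> step_arm(
  plan=[
    [0, 0, 0, 0, 0, 0, 1],
    [0, 0, 0, 0, 0, 0, 1],
    [0, 0, 0, 0, 0, 0, 1],
    [0, 0, 0, 0, 0, 0, 1],
    [0, 0, 0, 0, 0, 0, 1],
  ],
)

```text
time_s: 11.2
eef_pos: [0.5294, 0.1237, 0.2041]
ee_rot: [-3.141, 0.0, 0.651]
force: [-0.5, 1.1, -0.4]
grip_width: 0.174
finger_force: 30.0
```

Gripped: width 0.174 × 93 mm ≈ 16 mm, which matches the handle. I'll lift slowly.

>>> step_arm(
  plan=[
    [0, 0, -0.05, 0, 0, 0, 1],
    [0, 0, -0.1, 0, 0, 0, 1],
    [0, 0, -0.15, 0, 0, 0, 1],
    [0, 0, -0.15, 0, 0, 0, 1],
    [0, 0, -0.15, 0, 0, 0, 1],
  ],
)

```text
time_s: 11.62
eef_pos: [0.5297, 0.1236, 0.2351]
ee_rot: [3.141, -0.0, 0.651]
force: [-0.1, -0.5, -5.4]
grip_width: 0.17
finger_force: 30.0
```

>>> step_arm(
  plan=[
    [0, 0, -0.15, 0, 0, 0, 1],
    [0, 0, -0.15, 0, 0, 0, 1],
    [0, 0, -0.15, 0, 0, 0, 1],
    [0, 0, -0.15, 0, 0, 0, 1],
    [0, 0, -0.15, 0, 0, 0, 1],
  ],
)

```text
time_s: 12.03
eef_pos: [0.5296, 0.1236, 0.2726]
ee_rot: [3.141, -0.0, 0.651]
force: [0.4, -0.5, -5.7]
grip_width: 0.174
finger_force: 30.0
```

>>> step_arm(
  plan=[
    [0, 0, -0.15, 0, 0, 0, 1],
    [0, 0, -0.15, 0, 0, 0, 1],
    [0, 0, -0.15, 0, 0, 0, 1],
    [0, 0, -0.1, 0, 0, 0, 1],
    [0, 0, -0.1, 0, 0, 0, 1],
  ],
)

```text
time_s: 12.45
eef_pos: [0.5297, 0.1236, 0.3049]
ee_rot: [3.141, -0.0, 0.651]
force: [-0.1, 0.0, -5.9]
grip_width: 0.169
finger_force: 30.0
```

>>> step_arm(
  plan=[
    [0, 0, 0, 0, 0, 0, 1],
    [0, 0, 0, 0, 0, 0, 1],
    [0, 0, 0, 0, 0, 0, 1],
    [0, 0, 0, 0, 0, 0, 1],
    [0, 0, 0, 0, 0, 0, 1],
  ],
)

```text
time_s: 12.87
eef_pos: [0.5295, 0.1236, 0.3038]
ee_rot: [-3.141, 0.001, 0.651]
force: [-0.0, -0.7, -5.2]
grip_width: 0.17
finger_force: 30.0
```

```bash
python3 - <<'E'
from h import *
delta([.5302,.1237,.3045])
s,P=wrist();Q=P[s["range_z"]>0]
m=(Q[:,2]>.115)&(Q[:,2]<.155)&(np.linalg.norm(Q[:,:2]-[.49,.09],axis=1)<.14)
A=Q[m]
m2=np.abs(A[:,2]-np.median(A[:,2]))<.01;A=A[m2]
c=np.linalg.lstsq(np.c_[A[:,:2],np.ones(len(A))],A[:,2],rcond=None)[0];print("board top",len(A),np.median(A[:,2]),"tilt deg",np.degrees(c[:2]))
s2=env.snapshot("side")
save("c4.png",np.hstack([cv2.resize(s["pixels"],(400,250)),cv2.resize(s2["pixels"][60:260,180:380],(400,400))[:250]]))
E
```

```text
t 12.87 pos [0.5295 0.1236 0.3038] rpy [-1.7997e+02  4.0000e-02  3.7320e+01] shift [ 0.013  0.007 -0.015] rot [-0.0004  0.0005  0.0002] F [-0.  -0.7 -5.2] w 0.17
board top 11958 0.1334669243853388 tilt deg [-0.14099237 -0.03278455]
```

View pics/c4.png

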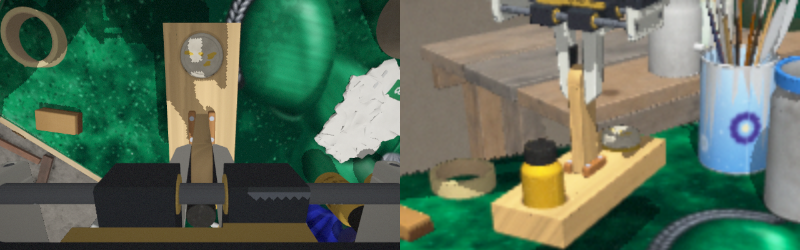

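The caddy hangs level (tilt about 0.15°) with its underside about 99.5 mm above the table. The bottle and pot are both seated and the wrist force matches the weight, so I'm handing in.

```bash
python3 -c "
from plant import env
print(env.sign_off())"
```

```text
the job is handed in; nothing more can be done
None
```

The job is handed in: the small bottle is fully down in the caddy's empty hole, and the arm is holding the caddy by its handle, level, about 10 cm above the table with the pot still in its hole; it took about 13 s of the 48 s allowed.

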